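# Brake lever check on a picking-trolley push bar

### The job

The push bar of a picking trolley stands clamped on the service bench: check its brake lever, the long one beside the fluid reservoir. With the backs of the fingers on the lever's outer side, press it in towards the bar until it comes up firm, let it right out, then press it in firm again and finish while holding it there, still short of the bar. Do not pinch the lever, lean on the bar or force the lever down to it, and leave the parking lever and the loose things on the bench alone.

Things in the scene. Friction and masses are not known exactly. Their poses are not given: they have to be found in the camera images.
- trolley_handle: the bench stand of the push bar: aluminium base plate 200 x 300 x 12, two posts with dark clamp blocks, a disc brake between them. Fixed. Origin at the plate's underside centre, on the bench; y runs along the bar, z up, x towards the side where both levers are (the far side from the robot). The bar's axis passes 170 above the origin.
- grip_bar: the push bar: steel tube 22 in diameter, 530 long along y, with a black rubber grip of 32 diameter on each end (from 140 to 268 either side of the middle). Same origin and axes as the stand, so its axis is 170 above this origin. Fixed. Fingers must not bear on it.
- brake_face (a point): point on the flat outer face of the aluminium brake lever, where to press: 95 from its pivot, at mid height (blade 17 high, 10 thick, ending in a ball 120 from the pivot). Moves with the lever. x points out of the face, away from the bar (press against x), y along the blade towards the pivot, z up. Nothing stands on the outer side of the lever at its height; on the bench below are only low things.
- brake_tip (a point): centre of the brake lever's ball end (19 across). Moves with the lever. At rest it stands 67 to 79 out from the bar's axis, at the bite point 42 to 54; at 27 the ball is within 2 of the grip: forced down to the bar. The pivot is 32 out from the bar's axis, 118 from the stand's middle towards -y; perch and grey reservoir there rise 37 above the bar's axis, on the side away from the blade.
- brake_lever (a joint): the brake lever's free stroke, rad: 0 let right out, 0.22 at the bite point, where it comes up firm. It springs back by itself; the free stroke takes about 1.5 to 3 N at brake_face. Where the lever rests differs by up to 0.05 rad either way from start to start.
- brake_firm (a joint): how far the lever has yielded past the bite point, rad: 0 up to a push of about 6 N at brake_face, then about 1.3 N for each further 0.01 rad (1 mm there); it springs back. 0.02 to 0.08 (about 9 to 16 N) is a good firm press; 0.14 is a dead stop.
- park_lever (a joint): the parking-lock lever, short (70) and dark, at the other end of the bar (+y), with no reservoir: rad, 0 as found. It stays where it is put; leave it.
- spanner: open-ended steel spanner 150 long, lying on the stand's base plate on the robot's side of the bar. Loose; origin at its underside. Leave alone.
- screwdriver: black-handled screwdriver 190 long lying on the bench below and beyond the brake lever's free end. Loose; origin at its underside. Leave alone.
- fluid_bottle: closed round white bottle, 62 across and 165 tall, standing beyond the brake lever's free end (about 380 from the stand's middle along the bar). Loose; origin at its underside. Leave alone.
- pad_box: flat cardboard box 105 x 70 x 34, lying on the bench below and beyond the brake lever. Loose; origin at its underside. Leave alone.
- bolt_bin: small blue open bin 150 x 100 x 75 with bolts, beyond the stand. Loose; origin at its underside. Leave alone.
- trolley_wheel: loose rubber-tyred wheel 90 across and 28 thick, lying flat beyond the stand. Loose; origin at its underside. Leave alone.
- grease_jar: round jar 64 across and 65 tall, near the parking-lock end of the bar. Loose; origin at its underside. Leave alone.

How it is judged:
By the outcome, as a careful person would: the job done as asked, in the order asked, and still so for the second after the job is handed in, while the arm keeps its last pose, push and grip.
It also fails if it takes over 42 s, if anything falls off the work surface, if the arm or the gripper's body presses on something with over 40 N, if the wrist force passes 120 N, or if a joint passes its speed limit or range.

### The arm

A 7-joint arm with a two-finger parallel gripper is mounted at the origin on the work surface. World frame = base frame: x ahead of the robot, y to its left, z up, the work surface at z = 0. Lengths are in m, angles in rad, forces in N, time in s.
With the tool pointing down it reaches from about 0.4 to 0.85 m from the base axis. Payload 4.5 kg.
Tool frame: the origin (TCP) lies at the very end of the fingers, on their centre line; the grasp point (between the pads) lies 19 mm behind it; z points along the fingers, x is the direction in which the jaws open and shut, and the axes are right-handed (so a half turn about z gives the same grasp; the last joint's range is limited). The gripper opens to 88 mm and grips with 3 to 60 N. Pads are 18 mm wide; open, the fingers measure 123 mm over their backs; the gripper's body (75 mm by 187 mm) begins 45 mm behind the grasp point.
Start: joints at [-1.143, 0.689, -0.195, 1.565, 0.157, 0.902, -0.215], TCP at [0.24, 0.577, 0.239] pointing down, gripper open.
Joint ranges: [-3.01, 3.01], [-0.46, 2.08], [-1.47, 1.51], [0.13, 2.56], [-1, 4.14], [0.04, 2.09], [-2.66, 2.66]. Speed limits (rad/s): [2.57, 2.57, 3.14, 3.14, 3.14, 3.14, 3.14].

### API

Orientations are given as a unit quaternion [x, y, z, w].
In Python, from plant import * gives the robot as it stands.
- The arm moves only by the tool apply_moves, never from a script. Its argument "series" is a list of rows, each an object of numbers: "x", "y", "z": the shift along the tool's x, y, z in units of 80 cm (1.0 is 80 cm); "wx", "wy", "wz": the turn, a rotation vector about the tool's x, y, z in units of pi rad (1.0 is pi rad); "fingers": the opening, from -1 (shut) to 1 (fully open), so that 0 is half open. In form: [{"x": .., "y": .., "z": .., "wx": .., "wy": .., "wz": .., "fingers": ..}, ...]. A call has 1 to 8 rows; each row shifts and turns the pose as measured when the row begins, along the tool's axes as they then stand; what a row does not reach is not made up. A row lasts 1/8 s, in which the tool goes at most 62.5 mm and 10.7 degrees, less where a joint would pass 70% of its speed; a pose out of reach is approached as far as the arm can. A call with a number of a shift or a turn outside -1 to 1 is refused whole. A call with a gripper value outside its range is refused whole. The fingers move at their own pace and stop on an object; "force" is the grip in N (left out, the last holds). Time passes only in rows, so rows that do not move let the fingers close. It gives the time, the measured TCP pose, the force and the opening at its end, in the units of the state.
- get_state(): the state, without advancing time (a new reading comes with each control period).
- snapshot(name): name is "scene" or "side" or "wrist"; returns (picture, depth): 480x640x3 uint8, red, green, blue; 480x640 float32, m along the optical axis (not along the pixel's ray), 0 where there is no reading.
- camera_model(name): a dict with "camera_matrix" (3x3 intrinsics, pixels), "dist_coeffs" ([k1, k2, p1, p2, k3] as OpenCV has them; the pictures are not rectified), "world_from_camera" (4x4, takes a point from camera to world coordinates). Camera axes: x right, y up, looking along -z (the intrinsics and any distortion apply to the point x, -y, -z); pixel columns grow to the right and rows downward; lengths in m; the calibration is good to about 2 mm. A picture is of the moment at which its call begins: read the wrist's pose just before it. camera_model takes no time and is no camera call; for the wrist camera it gives the pose at the moment of the call.
- finish_job(): hands the job in, once; it reports no verdict.
The state is a dict: "clock": time; "q": joint angles; "qd": joint speeds; "joint_torque": joint torques, N m; "tool_pos": TCP position; "eef_rot": TCP orientation; "contact_force": force on the tool from outside, world axes, zero at the start; "moment": the same for the moment, N m; "opening": opening from 0.0 (shut) to 1.0 (fully open).
Only numpy, scipy, OpenCV 4.12 (cv2) and the standard library are available. Lean on these libraries where they do the work, as an engineer would, in place of code of your own. Each camera call takes 0.05 s, during which the arm holds its last target. There are 200 camera calls.

## Working session

There is one attempt and no reset: what is moved stays moved. The work goes in short steps, Python scripts to look and compute and a tool call to move; the robot and the scene stay as the last step left them, time stands still between calls to the robot, and variables do not carry over. Pictures are saved under pics/ and viewed, about 8 in all and at most 12, crops included, and the job is handed in when it is done.

Besides the shell and the picture viewer there is one more tool, called after "Emit:" as name(argument=value, ...) on one line, values as JSON. apply_moves: Moves the arm, as the interface text tells. Its arguments: {"type":"object","properties":{"series":{"type":"array","items":{"type":"object","properties":{"x":{"type":"number"},"y":{"type":"number"},"z":{"type":"number"},"wx":{"type":"number"},"wy":{"type":"number"},"wz":{"type":"number"},"fingers":{"type":"number"}}}},"force":{"type":"number"}},"required":["series"]}

```bash
mkdir -p pics; python3 - <<'E'
from plant import *
import cv2,numpy as np
s=get_state();print({k:np.round(v,3).tolist() for k,v in s.items()})
for n in ("scene","side"):
    p,d=snapshot(n);cv2.imwrite(f"pics/{n}0.png",p[:,:,::-1]);np.savez(f"{n}0.npz",p=p,d=d)
    c=camera_model(n);print(n,np.round(c["camera_matrix"],1).tolist(),np.round(c["world_from_camera"],3).tolist(),c["dist_coeffs"])
E
```

```text
{'clock': 0.0, 'q': [-1.143, 0.69, -0.195, 1.566, 0.157, 0.902, -0.215], 'qd': [-0.0, 0.001, -0.001, -0.0, -0.002, -0.001, 0.001], 'joint_torque': [0.001, -52.756, -1.266, -15.342, -0.053, 0.007, 0.0], 'tool_pos': [0.24, 0.577, 0.238], 'eef_rot': [0.832, 0.555, -0.001, 0.001], 'contact_force': [1.376, -0.24, 0.401], 'moment': [-0.026, 0.088, 0.034], 'opening': 0.997}
scene [[536.2, 0.0, 319.5], [0.0, 536.2, 237.4], [0.0, 0.0, 1.0]] [[-0.487, -0.741, 0.462, 1.183], [0.873, -0.419, 0.248, 0.406], [0.01, 0.524, 0.851, 1.289], [0.0, 0.0, 0.0, 1.0]] [-0.15814088  0.          0.          0.          0.        ]
side [[584.1, 0.0, 311.4], [0.0, 584.1, 238.4], [0.0, 0.0, 1.0]] [[0.885, 0.281, -0.371, 0.134], [-0.466, 0.514, -0.72, -0.785], [-0.012, 0.81, 0.586, 0.819], [0.0, 0.0, 0.0, 1.0]] [-0.03848319  0.          0.          0.          0.        ]
```

View pics/scene0.png

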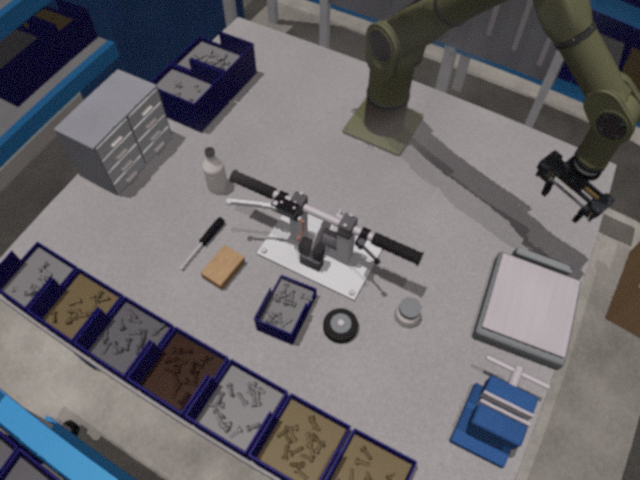

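View pics/side0.png

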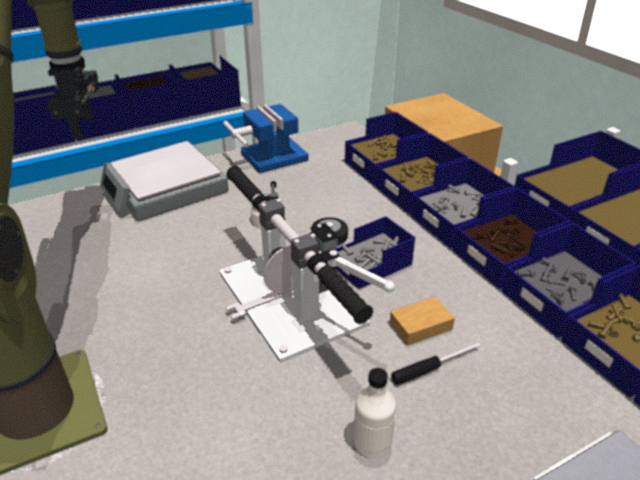

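```bash
cat > h.py <<'E'
from plant import *
import cv2,numpy as np
def ray(n,uv):
    c=camera_model(n);T=np.array(c["world_from_camera"])
    q=cv2.undistortPoints(np.array([[uv]],float),np.array(c["camera_matrix"]),np.array(c["dist_coeffs"]))[0,0]
    return T[:3,3],T[:3,:3]@np.array([q[0],-q[1],-1.])
def plane(n,uv,z):
    o,d=ray(n,uv);return o+d*(z-o[2])/d[2]
def tri(a,b):
    (o1,d1),(o2,d2)=ray("scene",a),ray("side",b)
    t=np.linalg.lstsq(np.c_[d1,-d2],o2-o1,rcond=None)[0]
    A,B=o1+t[0]*d1,o2+t[1]*d2
    return (A+B)/2,np.linalg.norm(A-B)
def pt(n,uv,depth):
    o,d=ray(n,uv);return o+d*depth
E
python3 - <<'E'
import cv2,numpy as np
a=cv2.imread("pics/scene0.png")[160:270,215:435];b=cv2.imread("pics/side0.png")[160:330,220:410]
a=cv2.resize(a,None,fx=3.5,fy=3.5,interpolation=2);b=cv2.resize(b,None,fx=3.5,fy=3.5,interpolation=2)
cv2.imwrite("pics/a.png",a);cv2.imwrite("pics/b.png",b)
E
```

```text
(no output)
```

View pics/a.png

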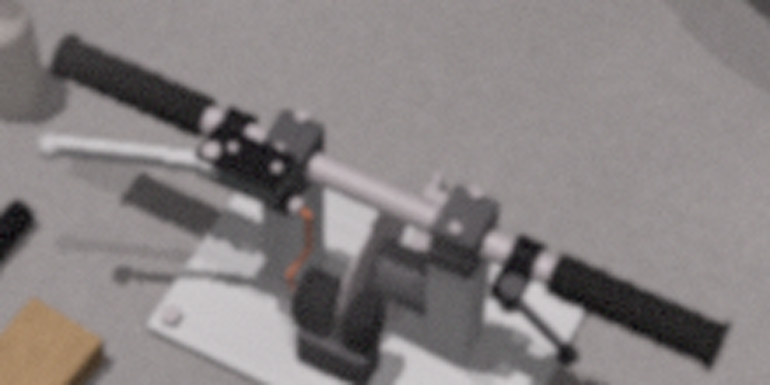

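View pics/b.png

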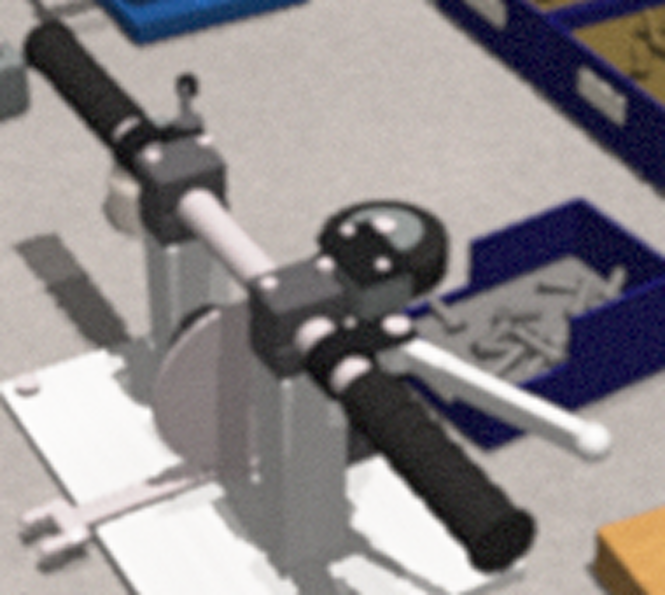

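```bash
python3 - <<'E'
from h import *
P={"ball":((228.7,201.1),(389.7,285.1)),"endB":((232.7,175.7),(362.9,315.7)),"endP":((420.1,258.6),(232.9,172.9)),"blade0":((270.7,204.9),(337,260))}
for k,(a,b) in P.items():
    X,e=tri(a,b);print(k,X.round(4),round(e,4),plane("scene",a,.17).round(4),plane("side",b,.17).round(4))
B,Pk=tri(*P["endB"])[0],tri(*P["endP"])[0]
# plate corners: white contour in scene, side
for n in ("scene","side"):
    z=np.load(n+"0.npz");d=z["d"]
    for k,v in P.items():
        u=v[0 if n=="scene" else 1];i,j=int(round(u[1])),int(round(u[0]));print(n,k,pt(n,u,np.median(d[i-1:i+2,j-1:j+2])).round(4))
y=(Pk-B);print("len",np.linalg.norm(y));y[2]=0;y/=np.linalg.norm(y);x=np.cross(y,[0,0,1.]);m=(B+Pk)/2
print("y",y,"x",x,"mid",m,"yaw",np.degrees(np.arctan2(x[1],x[0])))
for k in("ball","blade0"):
    X=tri(*P[k])[0]-m;print(k,X@x,X@y,X[2])
E
```

```text
ball [ 0.597  -0.1744  0.1735] 0.001 [ 0.5947 -0.1759  0.17  ] [ 0.5998 -0.1714  0.17  ]
endB [ 0.5204 -0.2136  0.1695] 0.0008 [ 0.5211 -0.2136  0.17  ] [ 0.5199 -0.2138  0.17  ]
endP [0.5081 0.321  0.17  ] 0.0005 [0.5083 0.3209 0.17  ] [0.508  0.3213 0.17  ]
blade0 [ 0.5534 -0.0731  0.1741] 0.0016 [ 0.5518 -0.0753  0.17  ] [ 0.5555 -0.068   0.17  ]
scene ball [ 0.5993 -0.1714  0.1787]
scene endB [ 0.5303 -0.2049  0.1857]
scene endP [0.5126 0.3214 0.1771]
scene blade0 [ 0.5574 -0.071   0.18  ]
side ball [ 0.595  -0.1778  0.1767]
side endB [ 0.5206 -0.2127  0.1688]
side endP [0.5001 0.2979 0.1838]
side blade0 [ 0.5515 -0.0748  0.1761]
len 0.5347654077649692
y [-0.02305625  0.99973417  0.        ] x [ 0.99973417  0.02305625 -0.        ] mid [0.51427295 0.05368457 0.16975583] yaw 1.321142977421702
ball 0.07740524501647504 -0.22991685488353525 0.0037184973938284294
blade0 0.03616336839471711 -0.127701333139817 0.00430925940731039
```

Emit:
apply_moves(series=[{"z": -0.02, "wz": 0.05, "fingers": -1}, {"z": -0.02, "wz": 0.05, "fingers": -1}, {"z": -0.02, "wz": 0.05, "fingers": -1}, {"z": -0.02, "wz": 0.05, "fingers": -1}, {"z": -0.02, "wz": 0.05, "fingers": -1}, {"wz": 0.05, "fingers": -1}, {"wz": 0.05, "fingers": -1}, {"wz": 0.017, "fingers": -1}], force=20)

```text
schema error: expected keys x, y, z, wx, wy, wz, fingers
```

```bash
cat > go.py <<'E'
import sys
from h import *
from scipy.spatial.transform import Rotation as R
def show(t=None):
    s=get_state();p=np.array(s["tool_pos"]);r=R.from_quat(s["eef_rot"])
    print("t",round(s["clock"],2),"p",p.round(4),"F",np.round(s["contact_force"],1),"M",np.round(s["moment"],2),"op",round(s["opening"],3),"q",np.round(s["q"],2))
    print(r.as_matrix().round(3).tolist())
    if t is not None:
        y=np.radians(1.3);G=R.from_matrix(np.array([[np.cos(y),np.sin(y),0],[np.sin(y),-np.cos(y),0],[0,0,-1]]))
        print("shift units",(r.inv().apply(np.array(t)-p)/.8).round(4),"turn units",((r.inv()*G).as_rotvec()/np.pi).round(4))
show(list(map(float,sys.argv[1:])) or None)
E
python3 go.py 0.65 -0.149 0.32
```

```text
t 0.1 p [0.2396 0.5766 0.238 ] F [ 1.1 -0.9  0.8] M [-0.03 -0.03 -0.04] op 1.001 q [-1.14  0.69 -0.19  1.57  0.16  0.9  -0.22]
[[0.384, 0.923, -0.001], [0.923, -0.384, -0.001], [-0.002, 0.0, -1.0]]
shift units [-0.641   0.8217 -0.1014] turn units [3.000e-04 4.000e-04 3.675e-01]
```

All keys are needed in each row.

Emit:
apply_moves(series=[{"x": 0, "y": 0, "z": -0.02, "wx": 0, "wy": 0, "wz": 0.05, "fingers": -1}, {"x": 0, "y": 0, "z": -0.02, "wx": 0, "wy": 0, "wz": 0.05, "fingers": -1}, {"x": 0, "y": 0, "z": -0.02, "wx": 0, "wy": 0, "wz": 0.05, "fingers": -1}, {"x": 0, "y": 0, "z": -0.02, "wx": 0, "wy": 0, "wz": 0.05, "fingers": -1}, {"x": 0, "y": 0, "z": -0.02, "wx": 0, "wy": 0, "wz": 0.05, "fingers": -1}, {"x": 0, "y": 0, "z": 0, "wx": 0, "wy": 0, "wz": 0.05, "fingers": -1}, {"x": 0, "y": 0, "z": 0, "wx": 0, "wy": 0, "wz": 0.05, "fingers": -1}, {"x": 0, "y": 0, "z": 0, "wx": 0, "wy": 0, "wz": 0.02, "fingers": -1}], force=20)

```text
clock: 1.1
tool_pos: [0.2385, 0.574, 0.3163]
eef_rot: [1.0, -0.012, -0.002, 0.005]
contact_force: [-0.4, -0.0, -0.6]
opening: 0.116
```

```bash
python3 go.py 0.65 -0.149 0.32
```

```text
t 1.1 p [0.2385 0.574  0.3163] F [-0.4 -0.  -0.6] M [-0.07  0.03 -0.03] op 0.116 q [-1.33  0.61  0.15  1.47 -0.1   1.07 -1.18]
[[1.0, -0.024, -0.005], [-0.024, -1.0, -0.011], [-0.005, 0.011, -1.0]]
shift units [0.5357 0.8913 0.0025] turn units [ 0.0034  0.0016 -0.0148]
```

Emit:
apply_moves(series=[{"x": 0.035, "y": 0.06, "z": 0, "wx": 0, "wy": 0, "wz": -0.01, "fingers": -1}, {"x": 0.035, "y": 0.06, "z": 0, "wx": 0, "wy": 0, "wz": 0, "fingers": -1}, {"x": 0.035, "y": 0.06, "z": 0, "wx": 0, "wy": 0, "wz": 0, "fingers": -1}, {"x": 0.035, "y": 0.06, "z": 0, "wx": 0, "wy": 0, "wz": 0, "fingers": -1}, {"x": 0.035, "y": 0.06, "z": 0, "wx": 0, "wy": 0, "wz": 0, "fingers": -1}, {"x": 0.035, "y": 0.06, "z": 0, "wx": 0, "wy": 0, "wz": 0, "fingers": -1}, {"x": 0.035, "y": 0.06, "z": 0, "wx": 0, "wy": 0, "wz": 0, "fingers": -1}, {"x": 0.035, "y": 0.06, "z": 0, "wx": 0, "wy": 0, "wz": 0, "fingers": -1}])

```text
clock: 2.1
tool_pos: [0.4673, 0.1846, 0.3157]
eef_rot: [1.0, 0.01, -0.005, 0.006]
contact_force: [1.6, 0.2, -0.5]
opening: 0.004
```

```bash
python3 go.py 0.65 -0.149 0.32
```

```text
t 2.1 p [0.4673 0.1846 0.3157] F [ 1.6  0.2 -0.5] M [-0.04 -0.04 -0.01] op 0.004 q [-0.57  0.44  0.15  1.82 -0.07  0.9  -0.37]
[[1.0, 0.021, -0.009], [0.021, -1.0, -0.012], [-0.009, 0.012, -1.0]]
shift units [ 0.2196  0.4217 -0.0023] turn units [ 0.0039  0.0029 -0.0006]
```

Emit:
apply_moves(series=[{"x": 0.03, "y": 0.06, "z": 0, "wx": 0.004, "wy": 0.003, "wz": 0, "fingers": -1}, {"x": 0.03, "y": 0.06, "z": 0, "wx": 0, "wy": 0, "wz": 0, "fingers": -1}, {"x": 0.03, "y": 0.06, "z": 0, "wx": 0, "wy": 0, "wz": 0, "fingers": -1}, {"x": 0.03, "y": 0.06, "z": 0, "wx": 0, "wy": 0, "wz": 0, "fingers": -1}, {"x": 0.03, "y": 0.06, "z": 0, "wx": 0, "wy": 0, "wz": 0, "fingers": -1}, {"x": 0.03, "y": 0.06, "z": 0, "wx": 0, "wy": 0, "wz": 0, "fingers": -1}, {"x": 0.03, "y": 0.06, "z": 0, "wx": 0, "wy": 0, "wz": 0, "fingers": -1}, {"x": 0.01, "y": 0.02, "z": 0, "wx": 0, "wy": 0, "wz": 0, "fingers": -1}])

```text
clock: 3.1
tool_pos: [0.654, -0.1786, 0.3121]
eef_rot: [1.0, 0.009, -0.002, -0.0]
contact_force: [-0.2, 1.0, -0.4]
opening: 0.005
```

```bash
python3 go.py 0.65 -0.149 0.157
```

```text
t 3.1 p [ 0.654  -0.1786  0.3121] F [-0.2  1.  -0.4] M [-0.06  0.04  0.03] op 0.005 q [ 0.12  0.7   0.15  1.29 -0.11  1.16  0.3 ]
[[1.0, 0.018, -0.005], [0.018, -1.0, 0.001], [-0.005, -0.001, -1.0]]
shift units [-0.0033 -0.037   0.1939] turn units [-0.0002  0.0016 -0.0016]
```

Emit:
apply_moves(series=[{"x": 0, "y": -0.033, "z": 0, "wx": 0, "wy": 0.002, "wz": -0.002, "fingers": -1}, {"x": 0, "y": 0, "z": 0.04, "wx": 0, "wy": 0, "wz": 0, "fingers": -1}, {"x": 0, "y": 0, "z": 0.04, "wx": 0, "wy": 0, "wz": 0, "fingers": -1}, {"x": 0, "y": 0, "z": 0.04, "wx": 0, "wy": 0, "wz": 0, "fingers": -1}, {"x": 0, "y": 0, "z": 0.03, "wx": 0, "wy": 0, "wz": 0, "fingers": -1}, {"x": 0, "y": 0, "z": 0.02, "wx": 0, "wy": 0, "wz": 0, "fingers": -1}, {"x": 0, "y": 0, "z": 0, "wx": 0, "wy": 0, "wz": 0, "fingers": -1}])

```text
clock: 3.98
tool_pos: [0.6526, -0.1398, 0.1705]
eef_rot: [1.0, 0.016, -0.001, -0.004]
contact_force: [0.7, 0.1, 1.0]
opening: 0.004
```

```bash
python3 go.py 0.65 -0.152 0.156; python3 - <<'E'
from h import *
p,d=snapshot("scene");q,d=snapshot("side")
a=cv2.resize(p[130:290,180:380,::-1],None,fx=2,fy=2,interpolation=2)
b=cv2.resize(q[170:330,250:450,::-1],None,fx=2,fy=2,interpolation=2)
cv2.imwrite("pics/c.png",np.hstack([a,b]))
E
```

```text
t 3.98 p [ 0.6526 -0.1398  0.1705] F [0.7 0.1 1. ] M [-0.09  0.01  0.01] op 0.004 q [ 0.09  0.83  0.12  1.5  -0.13  0.83  0.29]
[[0.999, 0.032, -0.001], [0.032, -0.999, 0.009], [-0.001, -0.009, -1.0]]
shift units [-0.0037  0.0153  0.018 ] turn units [-0.0028  0.0004  0.0031]
```

View pics/c.png

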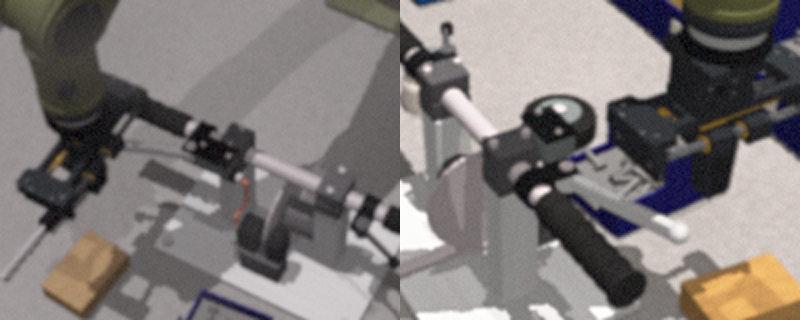

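Emit:
apply_moves(series=[{"x": 0, "y": 0.01, "z": 0.015, "wx": -0.003, "wy": 0, "wz": 0.003, "fingers": -1}, {"x": -0.005, "y": 0.004, "z": 0, "wx": 0, "wy": 0, "wz": 0, "fingers": -1}, {"x": -0.01, "y": 0, "z": 0, "wx": 0, "wy": 0, "wz": 0, "fingers": -1}, {"x": -0.01, "y": 0, "z": 0, "wx": 0, "wy": 0, "wz": 0, "fingers": -1}, {"x": 0, "y": 0, "z": 0, "wx": 0, "wy": 0, "wz": 0, "fingers": -1}])

```text
clock: 4.7
tool_pos: [0.6337, -0.1544, 0.162]
eef_rot: [1.0, 0.01, 0.003, 0.002]
contact_force: [0.0, -0.9, -0.3]
opening: 0.006
```

```bash
python3 go.py 0.609 -0.152 0.157
```

```text
t 4.7 p [ 0.6337 -0.1544  0.162 ] F [ 0.  -0.9 -0.3] M [-0.11  0.06  0.01] op 0.006 q [ 0.1   0.82  0.12  1.56 -0.12  0.76  0.3 ]
[[1.0, 0.02, 0.007], [0.02, -1.0, -0.004], [0.006, 0.004, -1.0]]
shift units [-0.0309 -0.0036  0.006 ] turn units [ 0.0013 -0.002  -0.0008]
```

Emit:
apply_moves(series=[{"x": -0.01, "y": 0, "z": 0.005, "wx": 0, "wy": -0.002, "wz": 0, "fingers": -1}, {"x": -0.008, "y": 0, "z": 0, "wx": 0, "wy": 0, "wz": 0, "fingers": -1}, {"x": -0.006, "y": 0, "z": 0, "wx": 0, "wy": 0, "wz": 0, "fingers": -1}, {"x": 0, "y": 0, "z": 0, "wx": 0, "wy": 0, "wz": 0, "fingers": -1}])

```text
clock: 5.2
tool_pos: [0.6136, -0.1541, 0.1579]
eef_rot: [1.0, 0.01, 0.0, 0.002]
contact_force: [-0.0, 0.2, -0.3]
opening: 0.003
```

```bash
python3 go.py 0.609 -0.154 0.157
```

```text
t 5.2 p [ 0.6136 -0.1541  0.1579] F [-0.   0.2 -0.3] M [0.04 0.1  0.07] op 0.003 q [ 0.11  0.8   0.12  1.63 -0.12  0.72  0.3 ]
[[1.0, 0.021, 0.001], [0.021, -1.0, -0.003], [0.001, 0.003, -1.0]]
shift units [-0.0057 -0.0002  0.0011] turn units [ 0.0011 -0.0002 -0.0006]
```

Emit:
apply_moves(series=[{"x": -0.007, "y": 0, "z": 0, "wx": 0, "wy": 0, "wz": 0, "fingers": -1}, {"x": -0.007, "y": 0, "z": 0, "wx": 0, "wy": 0, "wz": 0, "fingers": -1}, {"x": 0, "y": 0, "z": 0, "wx": 0, "wy": 0, "wz": 0, "fingers": -1}])

```text
clock: 5.58
tool_pos: [0.6038, -0.1547, 0.1585]
eef_rot: [1.0, 0.011, 0.003, 0.002]
contact_force: [1.8, 0.7, -0.1]
opening: 0.006
```

```bash
python3 go.py 0.584 -0.154 0.157
```

```text
t 5.58 p [ 0.6038 -0.1547  0.1585] F [ 1.8  0.7 -0.1] M [ 0.05 -0.3   0.01] op 0.006 q [ 0.11  0.79  0.12  1.66 -0.12  0.7   0.31]
[[1.0, 0.021, 0.005], [0.021, -1.0, -0.004], [0.005, 0.005, -1.0]]
shift units [-0.0248 -0.0014  0.0018] turn units [ 0.0015 -0.0016 -0.0004]
```

Emit:
apply_moves(series=[{"x": -0.006, "y": 0, "z": 0, "wx": 0, "wy": 0, "wz": 0, "fingers": -1}, {"x": -0.006, "y": 0, "z": 0, "wx": 0, "wy": 0, "wz": 0, "fingers": -1}, {"x": 0, "y": 0, "z": 0, "wx": 0, "wy": 0, "wz": 0, "fingers": -1}])

```text
clock: 5.95
tool_pos: [0.5947, -0.1555, 0.1589]
eef_rot: [1.0, 0.011, 0.004, 0.003]
contact_force: [2.7, 0.5, -0.6]
opening: 0.003
```

Emit:
apply_moves(series=[{"x": -0.005, "y": 0, "z": 0, "wx": 0, "wy": -0.001, "wz": 0, "fingers": -1}, {"x": 0, "y": 0, "z": 0, "wx": 0, "wy": 0, "wz": 0, "fingers": -1}])

```text
clock: 6.2
tool_pos: [0.591, -0.1558, 0.1591]
eef_rot: [1.0, 0.011, 0.003, 0.003]
contact_force: [2.8, -0.0, -1.2]
opening: 0.006
```

Emit:
apply_moves(series=[{"x": -0.004, "y": 0, "z": 0, "wx": 0, "wy": 0, "wz": 0, "fingers": -1}, {"x": 0, "y": 0, "z": 0, "wx": 0, "wy": 0, "wz": 0, "fingers": -1}])

```text
clock: 6.45
tool_pos: [0.5881, -0.1561, 0.1592]
eef_rot: [1.0, 0.011, 0.003, 0.003]
contact_force: [3.0, -1.3, -0.7]
opening: 0.004
```

```bash
python3 go.py 0.584 -0.154 0.157
```

```text
t 6.45 p [ 0.5881 -0.1561  0.1592] F [ 3.  -1.3 -0.7] M [-0.14 -0.53  0.02] op 0.004 q [ 0.12  0.77  0.11  1.71 -0.12  0.66  0.32]
[[1.0, 0.021, 0.007], [0.021, -1.0, -0.006], [0.007, 0.006, -1.0]]
shift units [-0.0051 -0.0027  0.0027] turn units [ 0.0021 -0.0021 -0.0004]
```

Emit:
apply_moves(series=[{"x": -0.004, "y": 0, "z": 0, "wx": 0, "wy": 0, "wz": 0, "fingers": -1}, {"x": 0, "y": 0, "z": 0, "wx": 0, "wy": 0, "wz": 0, "fingers": -1}])

```text
clock: 6.7
tool_pos: [0.5877, -0.156, 0.1599]
eef_rot: [1.0, 0.011, 0.007, 0.004]
contact_force: [4.9, -1.3, -1.8]
opening: 0.005
```

Emit:
apply_moves(series=[{"x": -0.004, "y": 0, "z": 0, "wx": 0, "wy": 0, "wz": 0, "fingers": -1}, {"x": 0, "y": 0, "z": 0, "wx": 0, "wy": 0, "wz": 0, "fingers": -1}])

```text
clock: 6.95
tool_pos: [0.5877, -0.156, 0.1606]
eef_rot: [1.0, 0.012, 0.01, 0.004]
contact_force: [3.6, -0.7, -2.1]
opening: 0.004
```

Emit:
apply_moves(series=[{"x": -0.008, "y": 0, "z": 0.003, "wx": 0.002, "wy": -0.006, "wz": 0, "fingers": -1}])

```text
clock: 7.08
tool_pos: [0.5842, -0.1565, 0.1589]
eef_rot: [1.0, 0.012, 0.004, 0.002]
contact_force: [9.4, -2.3, 0.6]
opening: 0.007
```

```bash
python3 go.py 0.584 -0.156 0.157
```

```text
t 7.08 p [ 0.5842 -0.1565  0.1589] F [ 9.4 -2.3  0.6] M [-0.41 -1.78  0.12] op 0.007 q [ 0.12  0.76  0.11  1.72 -0.12  0.66  0.32]
[[1.0, 0.024, 0.008], [0.024, -1.0, -0.003], [0.008, 0.003, -1.0]]
shift units [-0.0002 -0.0007  0.0023] turn units [ 0.0011 -0.0024  0.0004]
```

Emit:
apply_moves(series=[{"x": -0.009, "y": 0, "z": 0.002, "wx": 0.001, "wy": -0.003, "wz": 0, "fingers": -1}])

```text
clock: 7.2
tool_pos: [0.5818, -0.157, 0.1585]
eef_rot: [1.0, 0.013, 0.004, 0.001]
contact_force: [12.2, -0.4, 1.1]
opening: 0.005
```

Emit:
apply_moves(series=[{"x": -0.009, "y": 0, "z": 0.002, "wx": 0.001, "wy": -0.003, "wz": 0, "fingers": -1}])

```text
clock: 7.32
tool_pos: [0.5805, -0.1572, 0.1586]
eef_rot: [1.0, 0.013, 0.006, 0.0]
contact_force: [13.2, 0.3, 1.3]
opening: 0.008
```

```bash
python3 go.py 0.584 -0.156 0.157; python3 - <<'E'
from h import *
for i in range(4): snapshot("side"); 
print(get_state()["contact_force"],get_state()["tool_pos"])
q,d=snapshot("side");p,d=snapshot("scene")
a=cv2.resize(p[130:290,180:380,::-1],None,fx=2,fy=2,interpolation=2)
b=cv2.resize(q[200:330,280:440,::-1],None,fx=2.5,fy=2.5,interpolation=2)[:320]
cv2.imwrite("pics/d.png",np.hstack([a,b]))
E
```

```text
t 7.33 p [ 0.5805 -0.1572  0.1586] F [13.2  0.3  1.3] M [-0.16 -2.48  0.14] op 0.008 q [ 0.13  0.76  0.11  1.73 -0.12  0.64  0.33]
[[1.0, 0.026, 0.012], [0.026, -1.0, -0.001], [0.012, 0.001, -1.0]]
shift units [ 0.0044 -0.0014  0.0021] turn units [ 0.0003 -0.0037  0.0012]
[11.73319389 -0.9535256   0.87281134] [ 0.58089034 -0.15707315  0.15879733]
```

View pics/d.png

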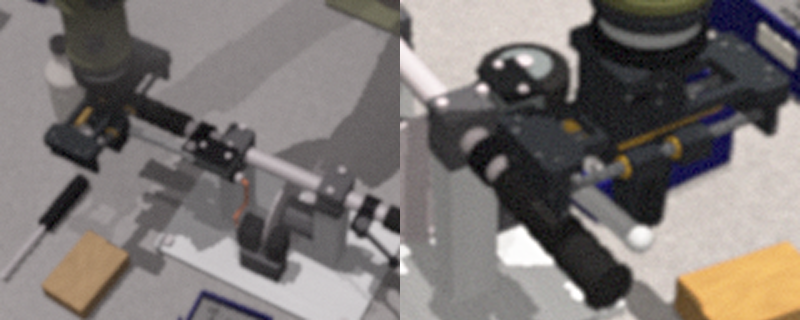

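Emit:
apply_moves(series=[{"x": 0.01, "y": 0, "z": 0, "wx": 0, "wy": -0.003, "wz": 0, "fingers": -1}, {"x": 0.012, "y": 0, "z": 0, "wx": 0, "wy": 0, "wz": 0, "fingers": -1}, {"x": 0.012, "y": 0, "z": 0, "wx": 0, "wy": 0, "wz": 0, "fingers": -1}, {"x": 0.012, "y": 0, "z": 0, "wx": 0, "wy": 0, "wz": 0, "fingers": -1}, {"x": 0.01, "y": 0, "z": 0, "wx": 0, "wy": 0, "wz": 0, "fingers": -1}, {"x": 0, "y": 0, "z": 0, "wx": 0, "wy": 0, "wz": 0, "fingers": -1}, {"x": 0, "y": 0, "z": 0, "wx": 0, "wy": 0, "wz": 0, "fingers": -1}])

```text
clock: 8.5
tool_pos: [0.6243, -0.1541, 0.1575]
eef_rot: [1.0, 0.013, -0.003, -0.001]
contact_force: [-0.2, -0.7, -0.3]
opening: 0.008
```

```bash
python3 go.py 0.609 -0.154 0.157; python3 - <<'E'
from h import *
m=np.array([.5143,.0537,0]);x=np.array([.99973,.02306,0]);y=np.array([-.02306,.99973,0])
w=plane("side",(376,294.8),.1735)-m;print("pressed ball",w@x,w@y)
q,d=snapshot("side");cv2.imwrite("pics/e.png",cv2.resize(q[200:330,280:440,::-1],None,fx=2.5,fy=2.5,interpolation=2))
E
```

```text
t 8.5 p [ 0.6243 -0.1541  0.1575] F [-0.2 -0.7 -0.3] M [-0.07  0.07 -0.03] op 0.008 q [ 0.11  0.81  0.12  1.58 -0.12  0.76  0.31]
[[1.0, 0.027, -0.006], [0.027, -1.0, 0.002], [-0.006, -0.002, -1.0]]
shift units [-0.0191 -0.0007  0.0008] turn units [-0.0007  0.0018  0.0013]
pressed ball 0.04360087120270204 -0.2392992406868747
```

View pics/e.png

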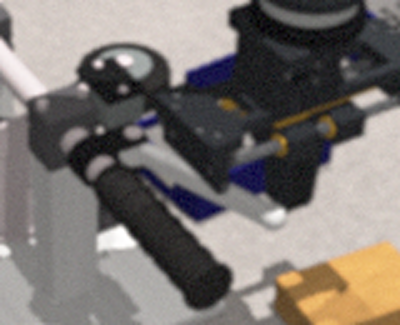

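The lever is right out again: the ball is at side px (389,286), against (390,285) at rest, and the force is about 0. Pressed, the ball stood 44 mm out. Now the second press.

Emit:
apply_moves(series=[{"x": -0.01, "y": 0, "z": 0, "wx": 0, "wy": 0.002, "wz": 0, "fingers": -1}, {"x": -0.01, "y": 0, "z": 0, "wx": 0, "wy": 0, "wz": 0, "fingers": -1}, {"x": -0.009, "y": 0, "z": 0, "wx": 0, "wy": 0, "wz": 0, "fingers": -1}, {"x": -0.008, "y": 0, "z": 0, "wx": 0, "wy": 0, "wz": 0, "fingers": -1}, {"x": -0.007, "y": 0, "z": 0, "wx": 0, "wy": 0, "wz": 0, "fingers": -1}, {"x": -0.004, "y": 0, "z": 0, "wx": 0, "wy": 0, "wz": 0, "fingers": -1}])

```text
clock: 9.3
tool_pos: [0.5871, -0.1568, 0.1594]
eef_rot: [1.0, 0.013, 0.006, 0.0]
contact_force: [6.6, -0.9, -0.3]
opening: 0.01
```

```bash
python3 go.py 0.588 -0.156 0.157
```

```text
t 9.3 p [ 0.5871 -0.1568  0.1594] F [ 6.6 -0.9 -0.3] M [-0.24 -1.25  0.08] op 0.01 q [ 0.13  0.76  0.11  1.71 -0.12  0.66  0.33]
[[1.0, 0.026, 0.011], [0.026, -1.0, -0.001], [0.011, 0.001, -1.0]]
shift units [ 0.0011 -0.0009  0.003 ] turn units [ 0.0003 -0.0036  0.0012]
```

Emit:
apply_moves(series=[{"x": -0.008, "y": 0, "z": 0.003, "wx": 0, "wy": -0.004, "wz": 0, "fingers": -1}, {"x": -0.009, "y": 0, "z": 0.002, "wx": 0, "wy": -0.003, "wz": 0, "fingers": -1}])

```text
clock: 9.55
tool_pos: [0.5821, -0.1578, 0.1579]
eef_rot: [1.0, 0.014, 0.004, 0.002]
contact_force: [10.9, -0.7, 1.3]
opening: 0.003
```

Emit:
apply_moves(series=[{"x": -0.009, "y": 0, "z": 0.002, "wx": 0, "wy": -0.003, "wz": 0, "fingers": -1}])

```text
clock: 9.68
tool_pos: [0.5812, -0.158, 0.1581]
eef_rot: [1.0, 0.015, 0.006, 0.003]
contact_force: [12.3, -0.3, 0.4]
opening: 0.004
```

```bash
python3 go.py; python3 - <<'E'
from h import *
for i in range(8):
    q,d=snapshot("side");s=get_state();print(round(s["clock"],2),s["contact_force"].__array__().round(1) if hasattr(s["contact_force"],"__array__") else s["contact_force"],np.round(s["tool_pos"],4))
cv2.imwrite("pics/f.png",cv2.resize(q[200:330,280:440,::-1],None,fx=2.5,fy=2.5,interpolation=2))
E
```

```text
t 9.68 p [ 0.5812 -0.158   0.1581] F [12.3 -0.3  0.4] M [-0.15 -2.37  0.09] op 0.004 q [ 0.12  0.76  0.11  1.73 -0.12  0.64  0.33]
[[0.999, 0.03, 0.012], [0.03, -1.0, -0.006], [0.012, 0.007, -1.0]]
9.72 [11.9  0.1  1.6] [ 0.5811 -0.158   0.1582]
9.78 [11.4 -1.3  0.7] [ 0.5814 -0.158   0.1582]
9.82 [11.9 -1.2  0.9] [ 0.5815 -0.1579  0.1583]
9.88 [11.5 -0.2  0.9] [ 0.5815 -0.1579  0.1582]
9.93 [10.8  0.3  0.5] [ 0.5815 -0.1579  0.1582]
9.97 [11.2 -0.3  0.9] [ 0.5815 -0.1579  0.1582]
10.03 [12.3 -0.6  0. ] [ 0.5815 -0.1579  0.1582]
10.07 [11.6 -0.3  0.1] [ 0.5815 -0.1579  0.1582]
```

View pics/f.png

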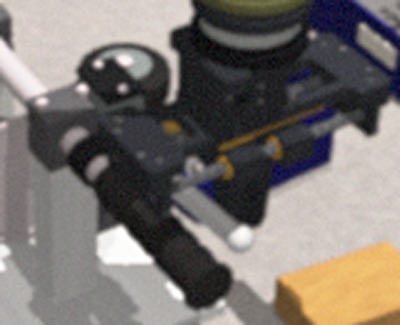

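Force is steady at about 11.6 N, and the ball, at side px (376,295), is short of the grip. Handing in.

```bash
python3 -c "
from plant import *
print(finish_job())"
```

```text
the job is handed in; nothing more can be done
None
```

I pressed the brake lever in firm, let it right out, pressed it firm again, and handed the job in at about 10 s of the 42 s while still holding it. The hand-in reported no verdict. The gripper was shut with its fingers pointing down, and the back of one finger did the pressing.

- **First press:** the free stroke took about 2–3 N and firmed at the bite point. I held about 12 N, with the ball about 44 mm out from the bar's axis.
- **Release:** contact force fell to about 0, and the ball was back within about 1 pixel of where it started.
- **Second press:** the force held at 11–12 N with the tool still over the last 0.35 s. By the given stiffness that is about 0.04 rad past bite. The ball was in the same place as in the first press, well short of the bar.

- **Failed call:** the first move call was refused because its rows lacked some of the required keys; nothing moved.
- **Pauses during the first press:** rows without motion reset the arm's target, so the push dropped to about 4–5 N at the bite point before I pressed on to firm. I did not let the lever out in between.
- **Not checked at the end:** I did not measure the parking lever or the loose items again. The arm was never sent near them, apart from passing well above the bar on the way in.

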